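# Press a bound writing pad against the flip stop of a padding press

### The arm

A 6-joint arm with a two-finger parallel gripper is mounted at the origin on a cart in front of the work surface, level with it; the furniture and walls round the work are solid. World frame = base frame: x ahead of the robot, y to its left, z up, the work surface at z = 0. Lengths are in mm, angles in degrees, forces in N, time in s.
With the tool pointing down it reaches from about 225 to 725 mm from the base axis. Payload 3.1 kg.
Tool frame: the origin (TCP) lies at the very end of the fingers, on their centre line; the grasp point (between the pads) lies ctrl.grip_depth behind it (ctrl.grip_depth is the distance from the TCP to the grasp point, in mm); z points along the fingers, y is the line along which they close (so a half turn about z gives the same grasp; the last joint's range is limited). The gripper opens to 85 mm and grips with 20 to 120 N. Pads are 22 mm wide; open, the fingers measure 114 mm over their backs; the gripper's body (76 mm by 85 mm) begins 54 mm behind the grasp point. The pads swing forward as they close: fully open they stand 13 mm farther back than shut.
Start: joints at [-7.322, 2.75, 5.684, 92.934, 0, 82.678], TCP at [524.993, -0.012, 202.912] pointing down, gripper open.
Joint ranges: [-166.93, 166.93], [-56.73, 111.36], [-69.38, 81.34], [-121.58, 131.49], [-85.45, 84.26], [-180, 180]. Speed limits (degrees/s): [159.86, 159.86, 180, 180, 180, 180].

### API

Orientations are given as [roll, pitch, yaw] about the fixed x, y, z axes, in that order (R = Rz(yaw) Ry(pitch) Rx(roll)).
In Python, from workcell import ctrl gives the robot as it stands.
- The arm moves only by the shell command python3 inch.py 'ROWS' [OPENING] [FORCE]. ROWS is 1 to 8 rows, one to a line, with the numbers parted by spaces; each row has 6 numbers: dx, dy, dz in units of 5 mm, then a rotation vector rx, ry, rz in units of 10 degrees; each row shifts and turns the commanded pose from where the row before left it, along the tool's axes as they then stand; what a row does not reach is not made up. A row lasts 1/12 s, in which the tool goes at most 41.7 mm and 7.16 degrees, less where a joint would pass 70% of its speed; a pose out of reach is approached as far as the arm can. OPENING is the opening from 0.0 (shut) to 1.0 (fully open), set as the command begins (- or left out keeps the last). The fingers move at their own pace and stop on an object; FORCE is the grip in N (left out, the last holds). Time passes only in rows, so rows that do not move let the fingers close. It prints the time, the measured TCP pose, the force, the opening and the grip force at its end. Input that does not fit is refused with a message, and nothing moves.
- ctrl.get_obs(): the state, without advancing time (a new reading comes with each control period).
- ctrl.snapshot(name): name is "scene" or "side" or "wrist"; returns the picture (400x640x3 uint8, red, green, blue); there is no depth.
- ctrl.camera_info(name): a dict with "vertical_fov" (degrees; the focal length in pixels is half the picture's height over the tangent of half this angle, whatever the lens; pixels are square), "cx", "cy" (the principal point, pixels), "extrinsics" (4x4, takes a point from camera to world coordinates); the wrist camera has in their place "mount" (4x4, takes a point from camera to tool coordinates, whose origin is the TCP and whose axes are the flange's). Camera axes: x right, y up, looking along -z (the intrinsics and any distortion apply to the point x, -y, -z); pixel columns grow to the right and rows downward; lengths in mm; the calibration is good to about 2 mm. A picture is of the moment at which its call begins: read the wrist's pose just before it. camera_info takes no time and is no camera call.
- ctrl.sign_off(): hands the job in; it is judged then, once.
The state is a dict: "t": time; "joint_positions": joint angles; "qvel": joint speeds; "effort": joint torques, N m; "tcp_pos": TCP position; "tcp_rot": TCP orientation; "wrist_force": force on the tool from outside, world axes, zero at the start; "moment": the same for the moment, N m; "gripper_width": opening from 0.0 (shut) to 1.0 (fully open); "grasp_force": force on a finger pad.
Only numpy, scipy, OpenCV 4.12 (cv2) and the standard library are available. Lean on these libraries where they do the work, as an engineer would, in place of code of your own. Each camera call takes 0.05 s, during which the arm holds its last target. There are 200 camera calls.

### The job

Flip the red stop flag fully down across the bed of the green padding press, then push the writing pad along the bed until it lies square and flush against both the back fence and the lowered stop. Then wind the press handle clockwise (seen from above) until the platen just touches the pad, give it a further quarter turn, and let go. Leave the stapler, the tape dispenser and the black can where they stand.

Things in the scene. Friction and masses are not known exactly. Their poses are not given: they have to be found in the camera images.
- press: Green padding press fixed to the table. Origin on the table; +x across the bed to the back fence (roughly away from the robot), +y along the bed to the stop (roughly the robot's left), z up. Bed top at z = 12 mm, x -70 to +95, y -245 to +140 mm, open at the front and the -y end. C-frame behind the fence: column x 77 to 111, y -5 to 45 mm; head 44 mm wide from the column to x = -25, z 90 to 122 mm.
- stop_corner (a point): On the bed's top where the fence face meets the lowered flag's stopping face: x = 55, y = 100, z = 12 mm in the press's frame. The aluminium fence has its face at x = 55 mm, is 22 mm thick, runs along the whole bed and ends 42 mm above the table.
- pad: Loose smooth bound writing pad, blue cover, grey spine along its +x side, 0.3 to 0.6 kg; 110 mm in x, 200 mm in y, 30 mm thick; origin at the centre of its underside. Starts flat on the bed, 70 to 120 mm short of the stop, 10 to 30 mm off the fence and slightly askew, its axes near the press's. When flush its origin is at x = 0, y = 0 of the press; front side and -y end stay free to push.
- stop_flag (a joint): Hinge of the flip stop, along the press's y; rad. 0 = fully down, level across the bed (end stop); 1.57 = upright; up to 2.0 = leaning back, away from the robot. Starts near upright or leaning back. Stiff (0.10 N m): it stays where it is left, so it must be pushed all the way down; about 2 N near the tip.
- flag_hinge (a point): Middle of the flag's hinge axis, on the press at x = 68, y = 106.5, z = 54 mm in its frame.
- flag_tip (a point): Tip of the flag, 130 mm from the hinge axis (rounded end 5 mm beyond), mid-thickness of its arm. A red arm 24 mm wide (along the hinge) and 10 mm thick carries a 13 mm wide steel blade that blocks the path below it when down. The arm's back face (5 mm off the line hinge to tip) looks away from the robot when raised, up when down.
- screw_handle (a joint): Screw angle, rad, growing clockwise seen from above (tightening). Handle, screw and platen descend 16 mm a turn. At 0 the platen stands 10 mm above the pad's top, so it meets the pad at 3.93; a further quarter turn makes 5.50 (the platen then rests and a spring above it yields). Stays where it is left (0.11 N m friction, 2 to 3 N at the knob). Starts at 0.4 to 1.4.
- screw_axis (a point): Point on the vertical screw axis at the top of the head: x = 0, y = 20, z = 120 mm in the press's frame.
- knob_mid (a point): Middle of the upright black crank knob, diameter 24 mm, 40 mm tall, spinning freely on its pin, 55 mm from the screw axis. At screw angle 0 it is 178 mm above the table, and descends with the screw; at angle a its direction from the axis is 0.9 - a rad counter-clockwise from the press's +x. The crank arm's top lies 21 mm below this point.
- platen: Dark steel pressing plate, 80 x 90 x 10 mm (x, y, z), under the screw; origin at the centre of its underside, on the screw axis. Does not turn.
- stapler_blue: Blue and black stapler, 125 x 33 x 68 mm, standing loose beyond the stop end of the press; origin at the centre of its underside. Bystander.
- tape_dispenser: Black tape dispenser, 29 x 111 x 58 mm, standing loose behind the press; origin at the centre of its underside. Bystander.
- can: Black round can, diameter 48 mm, 58 mm tall, standing loose behind the press; origin at the centre of its underside. Bystander.

How it is judged:
By the outcome, as a careful person would: the job done as asked, in the order asked, and still so for the second after the job is handed in, with the robot touching nothing.
It also fails if it takes over 72 s, if anything falls off the work surface, if the arm or the gripper's body presses on something with over 40 N, if the wrist force passes 120 N, or if a joint passes its speed limit or range.

## Working session

There is one attempt and no reset: what is moved stays moved. The work goes in short steps, Python scripts to look and compute and a shell command to move; the robot and the scene stay as the last step left them, time stands still between calls to the robot, and variables do not carry over. Pictures are saved under pics/ and viewed, at most 10 in all, crops included, and the job is handed in when it is done.

```bash
ls; mkdir -p pics; python3 - <<'E'
from workcell import ctrl
import cv2,numpy as np
for n in ("scene","side"):
    cv2.imwrite(f"pics/{n}0.png",ctrl.snapshot(n)[:,:,::-1])
    print(n,{k:(np.round(v,3).tolist()) if not isinstance(v,str) else v for k,v in ctrl.camera_info(n).items()})
print(ctrl.camera_info("wrist"),ctrl.grip_depth)
print(ctrl.get_obs())
E
```

```text
inch.py
pics
workcell.py
scene {'vertical_fov': 44.564, 'cx': 319.657, 'cy': 201.394, 'extrinsics': [[-0.844, 0.282, -0.457, 96.684], [-0.537, -0.413, 0.736, 888.531], [0.019, 0.866, 0.499, 690.855], [0.0, 0.0, 0.0, 1.0]]}
side {'vertical_fov': 51.103, 'cx': 317.701, 'cy': 194.194, 'extrinsics': [[0.937, 0.149, -0.316, 258.787], [-0.348, 0.331, -0.877, -916.562], [-0.026, 0.932, 0.362, 534.744], [0.0, 0.0, 0.0, 1.0]]}
{'vertical_fov': 70.99979193099705, 'cx': 318.392792698295, 'cy': 199.7532068534906, 'mount': array([[-1.25717898e-03,  9.51500132e-01,  3.07645766e-01,
         7.82805701e+01],
       [ 9.99998969e-01,  1.40969062e-03, -2.73506547e-04,
        -9.75933925e-01],
       [-6.93926866e-04,  3.07645105e-01, -9.51500924e-01,
        -1.71635629e+02],
       [ 0.00000000e+00,  0.00000000e+00,  0.00000000e+00,
         1.00000000e+00]])} 18.700000000000003
{'t': 0.1, 'joint_positions': array([-7.32067407e+00,  2.78654415e+00,  5.59851417e+00,  9.29341459e+01,
        9.73682862e-04,  8.26779310e+01]), 'qvel': array([ 0.04444143, -0.01457295,  0.23885999,  0.07209805, -0.01028556,
       -0.01669675]), 'effort': array([ 2.71639910e-03, -3.39851224e+01,  3.20935750e+01,  1.58655003e-02,
       -1.84533587e-04,  2.52461535e-05]), 'tcp_pos': array([5.24371046e+02, 8.99007853e-02, 2.01835242e+02]), 'tcp_rot': array([-1.79878945e+02, -1.65366306e-02,  9.00013764e+01]), 'wrist_force': array([-0.30384949,  0.17992802,  0.37853195]), 'moment': array([-0.00581364, -0.06481857, -0.01106958]), 'grasp_force': 0.0, 'gripper_width': 1.0003979132954721}
```
View pics/scene0.png

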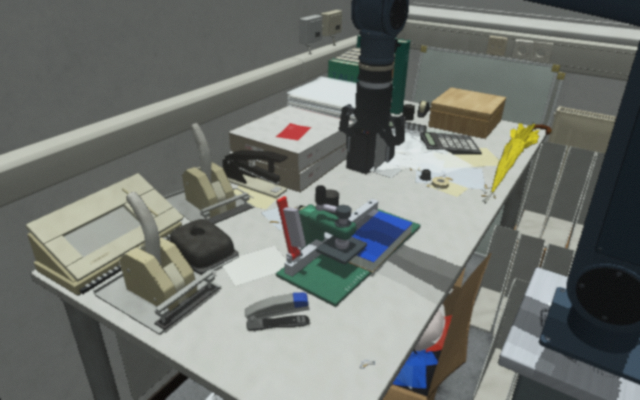

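View pics/side0.png

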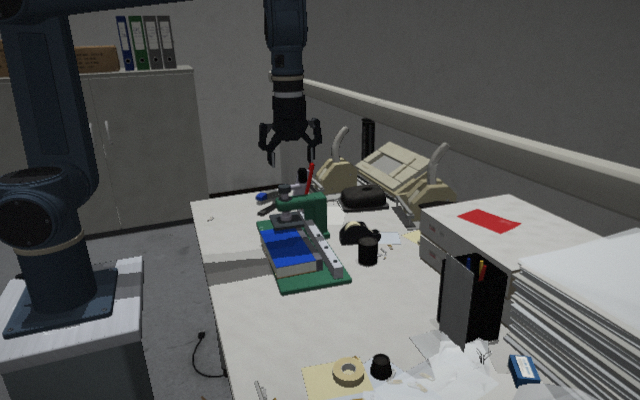

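The scene view shows the press bed's stop-end corners at about (338,299) and (279,274), with the flag tip at about (281,200). The side view shows the bed's -y corners at about (283,292) and (350,282), with the pad on the bed. I'll magnify both views and add the wrist view.

```bash
cat > h.py <<'E'
from workcell import ctrl
import cv2,numpy as np
from scipy.spatial.transform import Rotation as R
def cam(n,obs=None):
    i=ctrl.camera_info(n); f=200/np.tan(np.radians(i["vertical_fov"]/2))
    if n=="wrist":
        o=obs or ctrl.get_obs(); T=np.eye(4); T[:3,:3]=R.from_euler("xyz",o["tcp_rot"],degrees=True).as_matrix(); T[:3,3]=o["tcp_pos"]; E=T@i["mount"]
    else: E=np.array(i["extrinsics"])
    return f,i["cx"],i["cy"],E
def proj(c,P):
    f,cx,cy,E=c; p=(np.atleast_2d(P)-E[:3,3])@E[:3,:3]
    return np.c_[cx-f*p[:,0]/p[:,2], cy+f*p[:,1]/p[:,2]]
def ray(c,uv,z):
    f,cx,cy,E=c; d=E[:3,:3]@np.array([(uv[0]-cx)/f,-(uv[1]-cy)/f,-1]); o=E[:3,3]
    return o+d*(z-o[2])/d[2]
def world(pose,P):
    x,y,a=pose; P=np.atleast_2d(np.array(P,float)); c,s=np.cos(a),np.sin(a)
    return np.c_[x+c*P[:,0]-s*P[:,1], y+s*P[:,0]+c*P[:,1],P[:,2]]
E
python3 - <<'E'
from h import *
s=cam("scene");d=cam("side")
for uv in((338,299),(279,274)):print(ray(s,uv,12))
for uv in((283,292),(350,282)):print(ray(d,uv,12))
def crop(n,x0,y0,w,h,k):
    im=cv2.imread(f"pics/{n}0.png")[y0:y0+h,x0:x0+w]
    return cv2.resize(im,None,fx=k,fy=k,interpolation=cv2.INTER_CUBIC)
a=crop("scene",230,175,200,140,4);cv2.imwrite("pics/sc1.png",a)
a=crop("side",240,150,160,150,4);cv2.imwrite("pics/sd1.png",a)
o=ctrl.get_obs();im=ctrl.snapshot("wrist");cv2.imwrite("pics/w0.png",im[:,:,::-1])
import pickle;pickle.dump(o,open("w0.pkl","wb"))
E
```

```text
[469.39198117 207.90555464  12.        ]
[619.75665597 209.59544685  12.        ]
[ 442.64947572 -166.51893634   12.        ]
[ 592.18213616 -186.88164488   12.        ]
```

View pics/sc1.png

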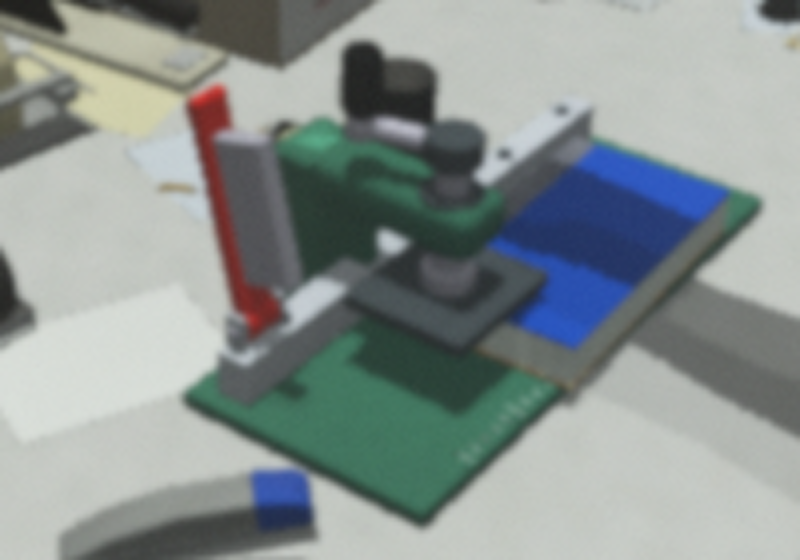

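View pics/sd1.png

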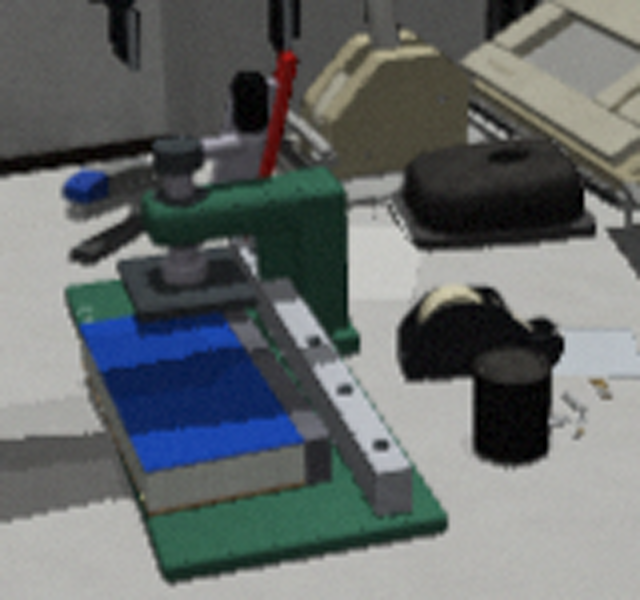

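View pics/w0.png

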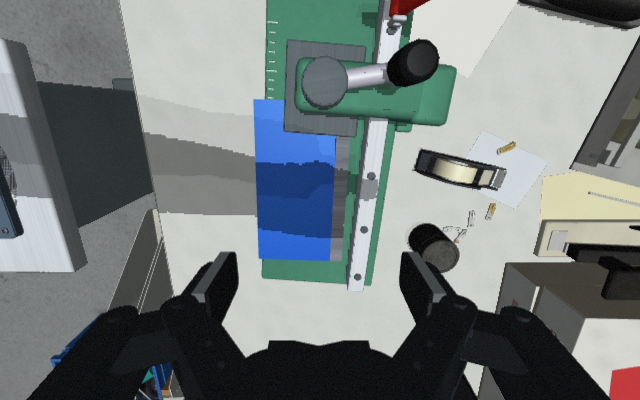

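The scene crop shows bed corners at crop (422,512), (186,397) and (760,204), the flag tip at (207,92), the knob at (362,80), and pad corners at (727,190) and (577,347). The side crop shows bed corners at (167,573), (445,520) and (68,290), and the knob at (250,105). The wrist view shows the bed end at (263,277) and (371,286), and the pad end at (259,259) and (342,262). I'll fit all of these together.

```bash
cat > fit.py <<'E'
from h import *
import pickle
from scipy.optimize import least_squares
C={"s":cam("scene"),"d":cam("side"),"w":cam("wrist",pickle.load(open("w0.pkl","rb")))}
S=lambda u,v:((u+.5)/4-.5+230,(v+.5)/4-.5+175)
D=lambda u,v:((u+.5)/4-.5+240,(v+.5)/4-.5+150)
def fitpose(obs,x0):
    r=lambda p:np.concatenate([(proj(C[c],world(p,P))-uv)[0] for c,P,uv in obs])
    s=least_squares(r,x0,loss="soft_l1"); return s.x,r(s.x).reshape(-1,2).round(1).tolist()
press=[("s",(-70,140,12),S(422,512)),("s",(95,140,12),S(186,397)),("s",(-70,-245,12),S(760,204)),
("d",(-70,-245,12),D(167,573)),("d",(95,-245,12),D(445,520)),("d",(-70,140,12),D(68,290)),("d",(55,-245,42),D(374,474)),("d",(77,-245,42),D(410,466)),
("w",(-70,-245,12),(263,277)),("w",(95,-245,12),(371,286)),("w",(55,-245,42),(348,290)),("w",(77,-245,42),(363,290))]
pp,r=fitpose(press,[530,60,0]);print("press",pp[:2],np.degrees(pp[2]),r)
pad=[("s",(-55,-100,42),S(727,190)),("s",(-55,100,42),S(577,347)),("d",(-55,-100,42),D(146,471)),("d",(55,-100,42),D(328,437)),("d",(-55,-100,12),D(150,513)),
("w",(-55,-100,42),(259,260)),("w",(55,-100,42),(342,262)),("w",(-55,100,42),(254,100))]
pq,r=fitpose(pad,[510,-20,0]);print("pad",pq[:2],np.degrees(pq[2]),r)
c,s=np.cos(pp[2]),np.sin(pp[2]);d=pq[:2]-pp[:2];print("pad in press",c*d[0]+s*d[1],-s*d[0]+c*d[1],np.degrees(pq[2]-pp[2]))
def knob(a):return world(pp,(55*np.cos(.9-a),20+55*np.sin(.9-a),178-16*a/2/np.pi))
kr=lambda a:np.concatenate([(proj(C[k],knob(a[0]))-uv)[0] for k,uv in(("s",S(362,80)),("d",D(250,105)))])
s=least_squares(kr,[.9]);print("a",s.x,kr(s.x),knob(s.x[0]))
def tip(t,r=130):return world(pp,(68-r*np.cos(t),106.5,54+r*np.sin(t)))
tr=lambda a:np.concatenate([(proj(C[k],tip(a[0],135))-uv)[0] for k,uv in(("s",S(207,90)),("d",D(290,54)))])
s=least_squares(tr,[1.6]);print("flag",s.x,tr(s.x),tip(s.x[0]))
pickle.dump(pp,open("press.pkl","wb"))
E
python3 fit.py
```

```text
press [525.28667319  81.42059465] -3.928822422405244 [[0.2, 2.1], [-2.1, -0.3], [0.4, -1.2], [-1.2, -2.5], [0.4, -2.6], [-2.4, -1.8], [1.3, 0.5], [1.7, 0.8], [-1.3, -0.5], [1.0, -3.0], [-0.6, 4.0], [0.1, 4.9]]
pad [502.71060943 -13.97480109] -2.024850100627352 [[0.9, -0.2], [-0.6, -0.2], [0.1, 0.2], [0.8, -0.1], [-0.0, 1.1], [0.3, -0.8], [-0.4, -0.3], [-0.2, 0.2]]
pad in press -15.986786700958808 -96.71805846842592 1.9039723217778919
a [0.78948709] [ 6.24865889e-01 -1.21400519e-04 -4.23559548e-01 -7.19611951e-01] [[581.60864739 103.67972817 175.98958762]]
flag [1.82773037] [-1.69930806  1.7422181  -1.48367506 -1.01251566] [[633.38144956 180.74767202 179.73257216]]
```

```bash
python3 - <<'E'
s=open('fit.py').read()
s=s.replace('pp,r=fitpose(press,[530,60,0])','''def res(p):
    return np.concatenate([(proj(C[c],world(p[:3],(P[0],p[3],P[2]) if P[2]==42 else P))-uv)[0] for c,P,uv in press])
q=least_squares(res,[530,60,0,-240],loss="soft_l1").x;pp=q[:3];r=(q[3],res(q).reshape(-1,2).round(1).tolist())''')
open('fit.py','w').write(s)
E
python3 fit.py
python3 - <<'E'
from h import *;import pickle
pp=pickle.load(open("press.pkl","rb"))
for n,P in dict(behind=(130,106.5,150),hinge=(68,106.5,54),down=(-50,106.5,59),axis=(0,20,120)).items():print(n,world(pp,P).round(1))
# overlay check in wrist/scene
import pickle as k
for n,f in(("scene","scene0"),("wrist","w0")):
    c=cam(n,k.load(open("w0.pkl","rb"))) if n=="wrist" else cam(n)
    im=cv2.imread(f"pics/{f}.png")
    for L in([(-70,-245,12),(-70,140,12),(95,140,12),(95,-245,12),(-70,-245,12)],[(55,-245,42),(55,135,42)],[(77,-245,42),(77,135,42)],[(-25,-2,122),(77,-2,122)],[(-25,42,122),(77,42,122)],[(68,94.5,54),(68,118.5,54)]):
        p=(proj(c,world(pp,L))*16).round().astype(int)
        cv2.polylines(im,[p],False,(0,0,255),1,cv2.LINE_AA,4)
    cv2.imwrite(f"pics/ov_{n}.png",im)
a=cv2.imread("pics/ov_scene.png")[175:315,230:430];b=cv2.imread("pics/ov_wrist.png")[0:300,220:480]
a=cv2.resize(a,None,fx=2.6,fy=2.6);b=cv2.resize(b,None,fx=1.0,fy=1.0)
b=cv2.resize(b,(int(260*2),600),interpolation=cv2.INTER_CUBIC) if 0 else cv2.resize(b,None,fx=1.0,fy=1.0)
H=max(a.shape[0],b.shape[0]);o=np.zeros((H,a.shape[1]+b.shape[1],3),np.uint8);o[:a.shape[0],:a.shape[1]]=a;o[:b.shape[0],a.shape[1]:]=b
print(o.shape);cv2.imwrite("pics/ov.png",o)
E
```

```text
press [526.63135717  77.06170631] -4.425407991332517 (np.float64(-233.30082660722658), [[0.1, 0.6], [-1.5, -1.9], [1.2, -1.8], [-1.1, -1.6], [1.0, -1.4], [-1.3, -1.5], [0.2, -1.0], [0.5, -0.7], [-1.6, 1.5], [0.3, -0.2], [-0.4, -0.3], [0.4, 0.7]])
pad [502.71060943 -13.97480109] -2.024850100627352 [[0.9, -0.2], [-0.6, -0.2], [0.1, 0.2], [0.8, -0.1], [-0.0, 1.1], [0.3, -0.8], [-0.4, -0.3], [-0.2, 0.2]]
pad in press -16.824948087756006 -92.61084695042078 2.4005578907051657
a [0.70526201] [ 0.22088482 -0.28040033  0.01836388 -0.82941581] [[582.79534493 103.44972142 176.20406504]]
flag [1.81926296] [-0.63699357  0.45941696 -0.5224199  -0.67640685] [[634.52031206 175.53044011 180.00778373]]
behind [[664.5 173.2 150. ]]
hinge [[602.6 178.   54. ]]
down [[485.  187.1  59. ]]
axis [[528.2  97.  120. ]]
(364, 780, 3)
```

View pics/ov.png

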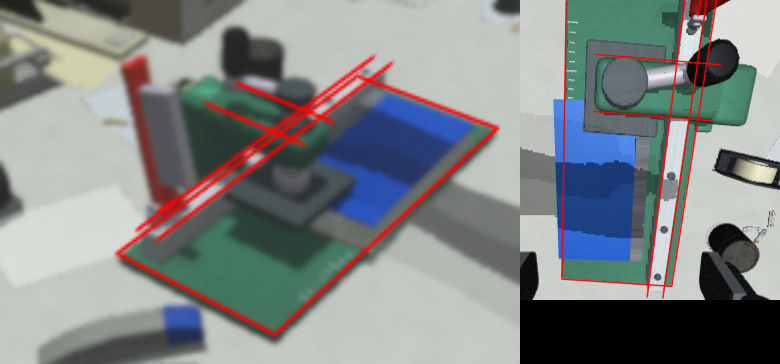

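The overlay matches the bed, fence, head and hinge, so the press is at about (526.6, 77.1) with yaw -4.4°. Next I move behind the flag with the fingers shut and the tool aligned to the press.

Units first: shifts go in units of 5 mm and turns go in units of 10 degrees. So 30.6 mm is 6.12, 21 mm is 4.2, 4.4 degrees is 0.44.

```bash
cat > pf.py <<'E'
from h import *;import pickle
p=pickle.load(open("press.pkl","rb"));o=ctrl.get_obs()
c,s=np.cos(p[2]),np.sin(p[2]);d=o["tcp_pos"][:2]-p[:2];f=o["wrist_force"]
print("t",round(o["t"],2),"press xyz",np.round([c*d[0]+s*d[1],-s*d[0]+c*d[1],o["tcp_pos"][2]],1),"rot",o["tcp_rot"].round(1),"F",np.round([c*f[0]+s*f[1],-s*f[0]+c*f[1],f[2]],1),"w",round(o["gripper_width"],2))
E
python3 inch.py '0 0 -7.6 0 0 0.44
0 0 -4.4 0 0 0
6.12 4.2 0 0 0 0
6.12 4.2 0 0 0 0
6.12 4.2 0 0 0 0
6.12 4.2 0 0 0 0
6.12 4.2 0 0 0 0
6.12 4.2 0 0 0 0' 0.0 30
python3 inch.py '0 0 0 0 0 0
0 0 0 0 0 0
0 0 0 0 0 0'; python3 pf.py
```

```text
t: 0.82
tcp_pos: [665.3, 174.8, 262.4]
tcp_rot: [-180.0, 0.0, 85.6]
wrist_force: [1.3, 0.2, 1.6]
gripper_width: 0.001
grasp_force: 0.0
t: 1.07
tcp_pos: [664.4, 173.3, 261.5]
tcp_rot: [-179.9, 0.1, 85.6]
wrist_force: [-0.0, -0.6, 1.0]
gripper_width: -0.001
grasp_force: 0.0
t 1.07 press xyz [129.9 106.6 261.5] rot [-1.799e+02  1.000e-01  8.560e+01] F [ 0.  -0.6  1. ] w -0.0
```

```bash

python3 inch.py '0 0 6.8 0 0 0
0 0 6.8 0 0 0
0 0 6.6 0 0 0
0 -2.2 0 0 0 0
0 -2.2 0 0 0 0
0 -2.2 0 0 0 0
0 -2.4 0 0 0 0
0 -2.6 0.4 0 0 0' 
python3 inch.py '0 -2.6 0.6 0 0 0
0 -2.6 0.6 0 0 0
0 -2.8 0.8 0 0 0
0 -2.8 1.8 0 0 0
0 -2.6 2.2 0 0 0
0 -2.6 3.2 0 0 0
0 -1.6 2.6 0 0 0
0 -0.8 2.6 0 0 0'; python3 pf.py
```

```text
t: 1.73
tcp_pos: [605.9, 176.2, 162.7]
tcp_rot: [179.8, -0.0, 85.5]
wrist_force: [-0.0, 0.3, 0.4]
gripper_width: -0.003
grasp_force: 0.0
t: 2.4
tcp_pos: [513.3, 183.6, 89.5]
tcp_rot: [179.8, -0.0, 85.5]
wrist_force: [0.2, 0.7, 0.1]
gripper_width: -0.002
grasp_force: 0.0
t 2.4 press xyz [-21.5 105.2  89.5] rot [179.8  -0.   85.5] F [0.2 0.7 0.1] w -0.0
```

```bash
cat > look.py <<'E'
import sys
from h import *
out=[]
for a in sys.argv[2:]:
    n,x,y,w,h,k=a.split(",");x,y,w,h=map(int,(x,y,w,h));k=float(k)
    out.append(cv2.resize(ctrl.snapshot(n)[y:y+h,x:x+w,::-1],None,fx=k,fy=k,interpolation=cv2.INTER_CUBIC))
H=max(i.shape[0] for i in out);im=np.hstack([cv2.copyMakeBorder(i,0,H-i.shape[0],0,0,cv2.BORDER_CONSTANT) for i in out])
print(im.shape);cv2.imwrite(f"pics/{sys.argv[1]}.png",im)
E
python3 look.py f1 scene,230,150,200,150,2 side,230,130,150,150,2.6
```

```text
(390, 790, 3)
```

View pics/f1.png

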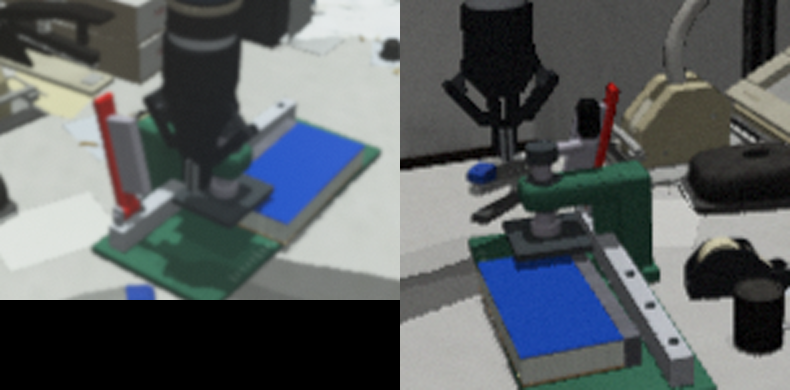

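The flag still stands, leaning back, with its tip at scene (278,197) and side (311,163), so the fingers missed it. I'll check the geometry by projecting the TCP and the tip.

```bash
python3 - <<'E'
from h import *
import pickle
from scipy.optimize import least_squares
s,d=cam("scene"),cam("side");t=ctrl.get_obs()["tcp_pos"];pp=pickle.load(open("press.pkl","rb"))
print("tcp",t,proj(s,t),proj(d,t))
a=ctrl.snapshot("scene").astype(int);b=ctrl.snapshot("side").astype(int)
for n,im,c,box in(("s",a,s,(260,300,170,260)),("d",b,d,(295,330,150,200))):
    m=(im[...,0]>110)&(im[...,1]<60)&(im[...,2]<60);v,u=np.nonzero(m);k=(u>box[0])&(u<box[1])&(v>box[2])&(v<box[3]);u,v=u[k],v[k]
    print(n,k.sum(),"top",u[v<=v.min()+2].mean(),v.min(),"bot",u[v>=v.max()-2].mean(),v.max())
    for th in(1.82,1.9,2.0):
        P=world(pp,[(68-r*np.cos(th),106.5,54+r*np.sin(th)) for r in(135,20)]);print(th,proj(c,P).round(1).tolist())
E
```

```text
tcp [511.90857808 183.29938603  87.18739298] [[327.74446996 256.84177478]] [[271.30850477 199.56371021]]
s 216 top 282.6666666666667 198 bot 293.85714285714283 257
1.82 [[280.7, 197.6], [291.6, 246.0]]
1.9 [[277.0, 197.3], [291.1, 245.9]]
2.0 [[272.6, 197.6], [290.4, 245.9]]
d 9 top 311.5 162 bot 311.42857142857144 165
1.82 [[311.6, 162.5], [303.6, 199.6]]
1.9 [[315.1, 163.1], [304.1, 199.7]]
2.0 [[319.3, 164.3], [304.7, 199.8]]
```

```bash

python3 inch.py '0 0 -7.6 0 0 0
0 0 -7.6 0 0 0
0 0 -7.6 0 0 0
0 0 -7.2 0 0 0
0 7.8 0 0 0 0
0 7.8 0 0 0 0
0 7.8 0 0 0 0
0 7.8 0 0 0 0' >/dev/null
python3 inch.py '0.2 0 0 0 0 0
0 0 0 0 0 0
0 0 7.2 0 0 0
0 0 7.2 0 0 0
0 0 7.2 0 0 0
0 0 0 0 0 0
0 0 0 0 0 0'; python3 pf.py
python3 look.py f2 scene,230,120,140,150,2.8 side,240,80,150,150,2.6
```

```text
t: 3.85
tcp_pos: [666.8, 173.4, 128.2]
tcp_rot: [-179.6, 0.1, 85.6]
wrist_force: [0.0, 0.3, 0.6]
gripper_width: -0.004
grasp_force: 0.0
t 3.85 press xyz [132.4 106.8 128.2] rot [-1.796e+02  1.000e-01  8.560e+01] F [-0.   0.3  0.6] w -0.0
(420, 782, 3)
```

View pics/f2.png

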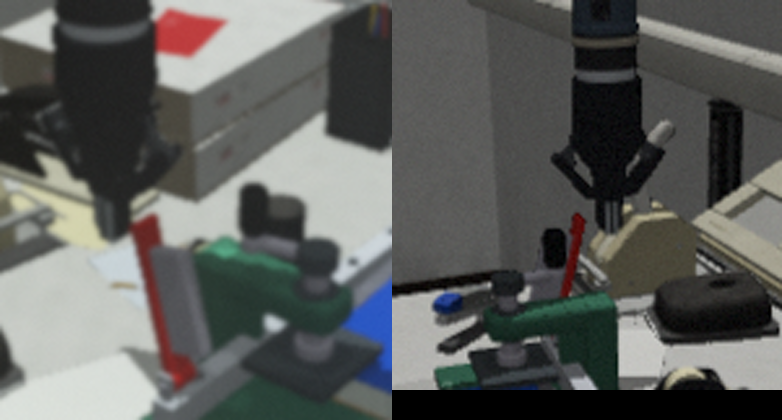

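The fingertips appear at scene (270,204) and side (324.6,168), so I'll triangulate them.

```bash
python3 - <<'E'
from h import *
from scipy.optimize import least_squares
s,d=cam("scene"),cam("side");t=ctrl.get_obs()["tcp_pos"]
print(t,proj(s,t),proj(d,t))
r=lambda P:np.r_[proj(s,P)[0]-[270,204],proj(d,P)[0]-[324.6,168]]
q=least_squares(r,t);print(q.x,r(q.x))
E
```

```text
[672.4672315  174.25834622 135.58250603] [[267.95981956 212.30871379]] [[324.00255137 177.05262111]]
[669.97683244 171.99577075 159.5203358 ] [-0.85547491 -1.27453308 -1.28107549  1.62894177]
```

```bash

python3 inch.py '0 0 0 0 0 0
0 0 0 0 0 0
0 0 0 0 0 0
0 0 0 0 0 0'; python3 pf.py
python3 inch.py '0 0 2 0 0 0
0 0 0 0 0 0
0 0 0 0 0 0
0 0 0 0 0 0'; python3 pf.py
```

```text
t: 4.28
tcp_pos: [672.3, 174.2, 132.4]
tcp_rot: [179.8, -0.1, 85.6]
wrist_force: [0.8, 0.4, -0.9]
gripper_width: -0.002
grasp_force: 0.0
t 4.28 press xyz [137.7 108.  132.4] rot [ 1.798e+02 -1.000e-01  8.560e+01] F [ 0.7  0.5 -0.9] w -0.0
t: 4.62
tcp_pos: [670.2, 173.8, 118.9]
tcp_rot: [-179.9, 0.0, 85.6]
wrist_force: [0.1, -0.6, 0.5]
gripper_width: 0.004
grasp_force: 0.0
t 4.62 press xyz [135.7 107.6 118.9] rot [-179.9    0.    85.6] F [ 0.2 -0.6  0.5] w 0.0
```

```bash

python3 inch.py '0 -2 0 0 0 0
0 -2 0 0 0 0
0 -2 0 0 0 0
0 -2 0 0 0 0
0 -2 0 0 0 0
0 0 0 0 0 0'; python3 pf.py
python3 look.py f3 scene,230,120,140,150,2.8 side,240,80,150,150,2.6
```

```text
t: 5.12
tcp_pos: [620.0, 178.1, 121.0]
tcp_rot: [180.0, -0.0, 85.6]
wrist_force: [0.3, 0.3, 1.1]
gripper_width: -0.002
grasp_force: 0.0
t 5.12 press xyz [ 85.2 107.9 121. ] rot [180.   -0.   85.6] F [0.3 0.3 1.1] w -0.0
(420, 782, 3)
```

View pics/f3.png

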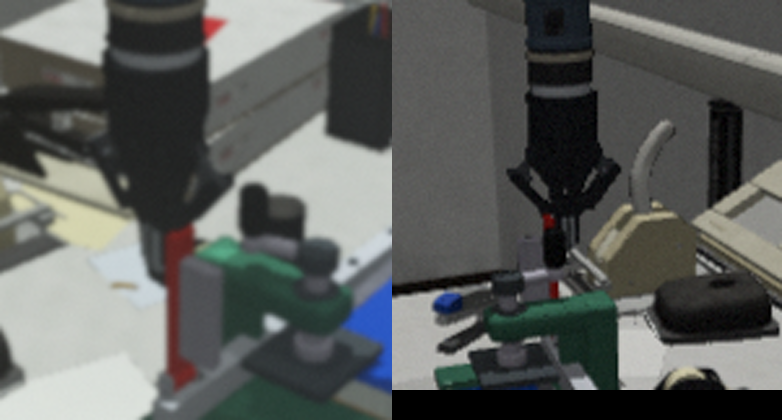

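The flag is now about upright, with the fingers behind it. I'll carry on down the arc.

```bash

python3 inch.py '0 -2 0.2 0 0 0
0 -1.8 0.2 0 0 0
0 -1.8 0.4 0 0 0
0 -1.8 0.6 0 0 0
0 -1.6 1.2 0 0 0
0 -1.6 1.2 0 0 0
0 -1.4 1.4 0 0 0
0 -1.4 1.6 0 0 0'; python3 pf.py
python3 inch.py '0 -1.8 1 0 0 0
0 -1.8 1.4 0 0 0
0 -1.8 1.6 0 0 0
0 -1.6 1.6 0 0 0
0 0 0 0 0 0
0 0 0 0 0 0'; python3 pf.py
python3 inch.py '0 0 0.8 0 0 0
0 0 0.8 0 0 0
0 0 0 0 0 0
0 0 0 0 0 0'; python3 pf.py
```

```text
t: 5.88
tcp_pos: [555.0, 182.9, 86.0]
tcp_rot: [179.9, -0.0, 85.6]
wrist_force: [0.1, 0.1, 0.4]
gripper_width: -0.002
grasp_force: 0.5
t 5.88 press xyz [ 20.1 107.7  86. ] rot [179.9  -0.   85.6] F [0.  0.2 0.4] w -0.0
t: 6.38
tcp_pos: [519.0, 185.4, 57.2]
tcp_rot: [-179.9, 0.0, 85.6]
wrist_force: [1.2, -0.2, 0.3]
gripper_width: 0.001
grasp_force: 0.0
t 6.38 press xyz [-16.  107.4  57.2] rot [-179.9    0.    85.6] F [ 1.2 -0.1  0.3] w 0.0
t: 6.72
tcp_pos: [519.4, 185.5, 49.7]
tcp_rot: [-180.0, 0.0, 85.6]
wrist_force: [0.1, 0.3, 0.1]
gripper_width: 0.003
grasp_force: 0.0
t 6.72 press xyz [-15.5 107.5  49.7] rot [-180.     0.    85.6] F [0.1 0.3 0.1] w 0.0
```

```bash

for i in 1 2 3; do python3 inch.py '0 0 0.6 0 0 0
0 0 0.6 0 0 0
0 0 0 0 0 0'|grep -E "force"; python3 pf.py; done
```

```text
wrist_force: [-0.2, 0.3, 0.2]
grasp_force: 0.0
t 6.97 press xyz [-16.1 107.5  43.2] rot [-180.     0.    85.6] F [-0.3  0.3  0.2] w -0.0
wrist_force: [0.1, 0.6, 0.1]
grasp_force: 0.0
t 7.22 press xyz [-16.3 107.5  37.1] rot [-179.9    0.    85.6] F [0.1 0.6 0.1] w -0.0
wrist_force: [0.0, -0.3, 0.0]
grasp_force: 0.0
t 7.47 press xyz [-16.3 107.4  31.1] rot [-179.9    0.    85.6] F [ 0.  -0.3  0. ] w -0.0
```

```bash
python3 look.py f4 scene,230,130,140,150,2.8 side,240,110,150,150,2.6
```

```text
(420, 782, 3)
```

View pics/f4.png

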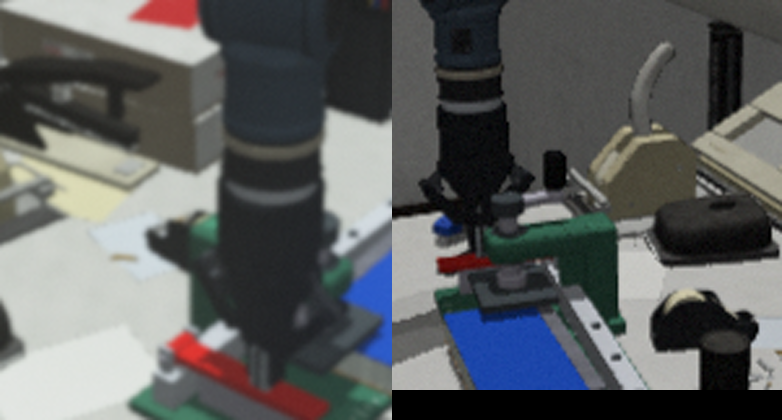

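The red flag now lies across the bed, its tip near scene (346,276) and side (258,212). That uses up my picture views, so from here I check numerically.

```bash
cat > flag.py <<'E'
from h import *;import pickle
pp=pickle.load(open("press.pkl","rb"))
def box(th,r0=0,r1=135):
    P=[]
    for r in np.linspace(r0,r1,12):
        for w in(-12,12):
            for n in(-5,5):
                P.append((68-r*np.cos(th)+n*np.sin(th),106.5+w,54+r*np.sin(th)+n*np.cos(th)))
    return world(pp,P)
for n in("scene","side"):
    c=cam(n);im=ctrl.snapshot(n).astype(int);m=(im[...,0]>90)&(im[...,1]<.45*im[...,0])&(im[...,2]<.45*im[...,0])
    v,u=np.nonzero(m);hp=proj(c,world(pp,(0,106.5,60)))[0];k=np.hypot(u-hp[0],v-hp[1])<70;m[:]=0;m[v[k],u[k]]=1
    print(n,k.sum(),"u",u[k].min(),u[k].max(),"v",v[k].min(),v[k].max())
    for th in(0,.03,.06,.1,.15,.25,.4):
        z=np.zeros(m.shape,np.uint8);cv2.fillConvexPoly(z,cv2.convexHull(proj(c,box(th)).round().astype(np.int32)),1)
        P=proj(c,box(th));print(th,"IoU",round((z.astype(bool)&m).sum()/(z.astype(bool)|m).sum(),3),"red outside",(m&~z.astype(bool)).sum(),P.min(0).round(),P.max(0).round())
E
python3 flag.py; python3 pf.py
```

```text
scene 424 u 291 346 v 249 280
0 IoU 0.54 red outside 12 [290. 250.] [348. 283.]
0.03 IoU 0.54 red outside 12 [290. 250.] [348. 282.]
0.06 IoU 0.546 red outside 14 [290. 250.] [348. 280.]
0.1 IoU 0.487 red outside 49 [290. 250.] [348. 278.]
0.15 IoU 0.375 red outside 117 [290. 250.] [347. 275.]
0.25 IoU 0.217 red outside 236 [289. 250.] [347. 269.]
0.4 IoU 0.154 red outside 290 [289. 250.] [345. 261.]
side 45 u 258 276 v 208 212
0 IoU 0.119 red outside 0 [256. 203.] [303. 215.]
0.03 IoU 0.119 red outside 0 [256. 203.] [303. 214.]
0.06 IoU 0.118 red outside 0 [256. 203.] [303. 213.]
0.1 IoU 0.114 red outside 2 [256. 203.] [303. 211.]
0.15 IoU 0.044 red outside 28 [256. 202.] [303. 209.]
0.25 IoU 0.0 red outside 45 [257. 198.] [304. 209.]
0.4 IoU 0.0 red outside 45 [258. 192.] [304. 209.]
t 7.67 press xyz [-15.7 107.6  31.9] rot [180.   -0.   85.6] F [ 0.2 -0.3  0.4] w 0.0
```

```bash

for i in 1 2 3; do python3 inch.py '0 0 0.4 0 0 0
0 0 0 0 0 0
0 0 0 0 0 0'>/dev/null; python3 pf.py; done; python3 flag.py | grep -E "^(0|0.03|0.06|0.1) |scene|side"
```

```text
t 7.92 press xyz [-15.2 107.8  30.7] rot [179.9  -0.   85.6] F [-0.5 -0.3  2.3] w 0.0
t 8.17 press xyz [-15.1 107.8  30.5] rot [179.9  -0.   85.6] F [-3.1 -1.2 11.4] w -0.0
t 8.42 press xyz [-15.1 107.8  30.4] rot [179.8  -0.   85.6] F [-7.8 -2.  17.7] w 0.0
scene 420 u 291 346 v 249 280
0 IoU 0.535 red outside 12 [290. 250.] [348. 283.]
0.03 IoU 0.535 red outside 12 [290. 250.] [348. 282.]
0.06 IoU 0.539 red outside 15 [290. 250.] [348. 280.]
0.1 IoU 0.47 red outside 55 [290. 250.] [348. 278.]
0.15 IoU 0.362 red outside 122 [290. 250.] [347. 275.]
0.25 IoU 0.215 red outside 234 [289. 250.] [347. 269.]
0.4 IoU 0.154 red outside 287 [289. 250.] [345. 261.]
side 45 u 258 276 v 208 212
0 IoU 0.119 red outside 0 [256. 203.] [303. 215.]
0.03 IoU 0.119 red outside 0 [256. 203.] [303. 214.]
0.06 IoU 0.118 red outside 0 [256. 203.] [303. 213.]
0.1 IoU 0.106 red outside 5 [256. 203.] [303. 211.]
0.15 IoU 0.028 red outside 34 [256. 202.] [303. 209.]
0.25 IoU 0.0 red outside 45 [257. 198.] [304. 209.]
0.4 IoU 0.0 red outside 45 [258. 192.] [304. 209.]
```

The flag is hard against its end stop. Contact came at TCP z = 30.5, so the shut fingertips sit about 28 mm above the reported TCP, and I'll allow for that. Next I go to the front of the pad.

Units first: shifts go in units of 5 mm and turns go in units of 10 degrees. So -32 mm is -6.4, -28 mm is -5.6.

```bash

python3 inch.py '0 0 -5.6 0 0 0
0 0 -5.6 0 0 0
0 -6.4 0 0 0 0
0 -6.4 0 0 0 0
0 -6.2 0 0 0 0
-7.4 0 0 0 0 0
-7.4 0 0 0 0 0
-7.4 0 0 0 0 0' >/dev/null
python3 inch.py '-7.4 0 0 0 0 0
-7.4 0 0 0 0 0
0 0 6 0 0 0
0 0 5 0 0 0
0 0 3 0 0 0
0 0 2 0 0 0
0 0 0 0 0 0
0 0 0 0 0 0'>/dev/null; python3 pf.py; python3 flag.py | grep -E "^(0|0.03|0.06|0.1|0.15) |scene|side"
```

```text
t 9.85 press xyz [-111.1  -77.3    1.7] rot [-179.9   -0.    85.6] F [ 0.2 -0.5  0.5] w 0.0
scene 535 u 291 346 v 249 280
0 IoU 0.688 red outside 11 [290. 250.] [348. 283.]
0.03 IoU 0.688 red outside 11 [290. 250.] [348. 282.]
0.06 IoU 0.689 red outside 16 [290. 250.] [348. 280.]
0.1 IoU 0.61 red outside 59 [290. 250.] [348. 278.]
0.15 IoU 0.489 red outside 129 [290. 250.] [347. 275.]
0.25 IoU 0.276 red outside 283 [289. 250.] [347. 269.]
0.4 IoU 0.148 red outside 391 [289. 250.] [345. 261.]
side 48 u 265 277 v 207 211
0 IoU 0.127 red outside 0 [256. 203.] [303. 215.]
0.03 IoU 0.127 red outside 0 [256. 203.] [303. 214.]
0.06 IoU 0.126 red outside 0 [256. 203.] [303. 213.]
0.1 IoU 0.125 red outside 1 [256. 203.] [303. 211.]
0.15 IoU 0.082 red outside 17 [256. 202.] [303. 209.]
0.25 IoU 0.002 red outside 47 [257. 198.] [304. 209.]
0.4 IoU 0.0 red outside 48 [258. 192.] [304. 209.]
```

```bash

python3 inch.py '0 2 0.8 0 0 0
0 1.6 0 0 0 0
0 1.2 0 0 0 0
0 0.8 0 0 0 0
0 0.8 0 0 0 0
0 0 0 0 0 0'>/dev/null; python3 pf.py
for i in 1 2 3 4; do python3 inch.py '0 0.4 0 0 0 0
0 0.4 0 0 0 0
0 0 0 0 0 0'>/dev/null; python3 pf.py; done
```

```text
t 10.45 press xyz [-77.5 -77.4  -1.7] rot [179.9   0.   85.6] F [-0.1  0.4  0.3] w 0.0
t 10.7 press xyz [-74.6 -77.4  -2.2] rot [-180.    -0.    85.6] F [-1.2 -0.4  0.8] w 0.01
t 10.95 press xyz [-70.3 -77.4  -2.1] rot [180.   -0.   85.6] F [ 0.1  0.3 -0.2] w 0.0
t 11.2 press xyz [-68.4 -77.5  -2.5] rot [-179.8    0.    85.6] F [-3.9  0.2  3.1] w 0.0
t 11.45 press xyz [-68.6 -77.4  -3.4] rot [-179.3    0.    85.6] F [-12.4  -0.5   8. ] w 0.0
```

```bash

python3 inch.py '0 -4.4 0 0 0 0
-8 0 0 0 0 0
-8 0 0 0 0 0
-8 0 0 0 0 0
-7.6 0 0 0 0 0
0 6.2 0 0 0 0
0 6.2 0 0 0 0
0 6.2 0 0 0 0'>/dev/null
python3 inch.py '0 0 0 0 0 0
0 0 0 0 0 0'>/dev/null; python3 pf.py
python3 inch.py '2.4 0 0 0 0 0
2 0 0 0 0 0
1.6 0 0 0 0 0
1.6 0 0 0 0 0
1.6 0 0 0 0 0
1.6 0 0 0 0 0
1.6 0 0 0 0 0
1.6 0 0 0 0 0'>/dev/null; python3 pf.py
```

```text
t 12.28 press xyz [   9.8 -235.8   -2.5] rot [180.    0.   85.6] F [-0.9 -0.4 -0.1] w -0.0
t 12.95 press xyz [   8.2 -164.6   -1.9] rot [180.    0.   85.6] F [-1.2 -0.8  0.4] w 0.0
```

```bash

python3 inch.py '-1 -1.6 0 0 0 0
1.8 0 0 0 0 0
1.6 0 0 0 0 0
1.6 0 0 0 0 0
1.6 0 0 0 0 0
1.6 0 0 0 0 0
1.2 0 0 0 0 0
0 0 0 0 0 0'>/dev/null; python3 pf.py
for i in 1 2 3 4; do python3 inch.py '0.4 0 0 0 0 0
0.4 0 0 0 0 0
0 0 0 0 0 0'>/dev/null; python3 pf.py; done
```

```text
t 13.62 press xyz [   0.4 -121.6   -2.2] rot [ 1.80e+02 -1.00e-01  8.57e+01] F [-0.4 -0.4  0. ] w 0.0
t 13.87 press xyz [   0.6 -119.1   -2. ] rot [180.   -0.   85.6] F [0.1 0.2 0.2] w 0.0
t 14.12 press xyz [   0.5 -115.2   -2. ] rot [180.   -0.   85.6] F [ 0.6 -1.3  0.2] w 0.0
t 14.37 press xyz [   0.4 -111.    -2. ] rot [180.   -0.   85.6] F [ 0.8 -0.5  0. ] w 0.0
t 14.62 press xyz [   0.4 -110.4   -1.9] rot [-180.     0.4   85.5] F [-1.  -8.4  0. ] w -0.0
```

```bash

python3 inch.py '-2.8 0 0 0 0 0
-2 -6.4 0 0 0 0
0 -6.4 0 0 0 0
0 -6.4 0 0 0 0
5 0 0 0 0 0
5 0 0 0 0 0
3.4 0 0 0 0 0
0 2 0 0 0 0'>/dev/null
python3 inch.py '0 1.2 0 0 0 0
0 0.8 0 0 0 0
0 0 0 0 0 0' >/dev/null;python3 pf.py
for i in 1 2 3; do python3 inch.py '0 0.4 0 0 0 0
0 0.4 0 0 0 0
0 0 0 0 0 0'>/dev/null; python3 pf.py; done
```

```text
t 15.53 press xyz [-74.7 -64.5  -1.9] rot [180.   -0.   85.6] F [-1.1 -0.1 -0.1] w 0.0
t 15.78 press xyz [-71.4 -64.7  -2.1] rot [180.   -0.   85.6] F [-0.6  0.4  0.1] w 0.0
t 16.03 press xyz [-68.5 -64.6  -2.4] rot [-179.9    0.    85.6] F [-1.8 -0.8  1.5] w -0.0
t 16.28 press xyz [-68.6 -64.4  -3.2] rot [-179.4    0.    85.6] F [-9.7  0.2  5.4] w -0.0
```

```bash

python3 inch.py '0 0.4 0 0 0 0
0 0 0 0 0 0
0 -5.2 0 0 0 0
-5 0 0 0 0 0
-5 0 0 0 0 0
-4.4 0 0 0 0 0
0 6.2 0 0 0 0
0 6.2 0 0 0 0'>/dev/null
python3 inch.py '0 5.2 0 0 0 0
2 0 0 0 0 0
1.2 0 0 0 0 0
0 0 0 0 0 0' >/dev/null;python3 pf.py
for i in 1 2 3; do python3 inch.py '0.4 0 0 0 0 0
0.4 0 0 0 0 0
0 0 0 0 0 0'>/dev/null; python3 pf.py; done
```

```text
t 17.28 press xyz [  -0.4 -119.1   -2.4] rot [-179.9   -0.    85.7] F [-0.1  0.8  0.1] w 0.0
t 17.53 press xyz [  -0.4 -116.    -1.9] rot [-180.    -0.    85.6] F [-0.3  0.1  0. ] w 0.0
t 17.78 press xyz [   0.2 -112.1   -1.9] rot [180.   -0.   85.6] F [0.2 0.7 0.6] w 0.0
t 18.03 press xyz [   0.3 -110.4   -1.9] rot [-180.     0.3   85.6] F [-1.  -5.4  0.3] w -0.0
```

```bash

python3 inch.py '-2.4 0 0 0 0 0
0 0 -8 0 0 0
0 0 -8 0 0 0
0 0 -8 0 0 0
0 0 -8 0 0 0
0 0 -8 0 0 0
0 0 0 0 0 0
0 0 0 0 0 0'>/dev/null
python3 inch.py '0 0 0 0 0 0
0 0 0 0 0 0' >/dev/null;python3 pf.py
cat > pad.py <<'E'
from h import *;import pickle
pp=pickle.load(open("press.pkl","rb"));c_,s_=np.cos(pp[2]),np.sin(pp[2])
for n in("wrist","side"):
    o=[ctrl.get_obs()];im=ctrl.snapshot(n);c=cam(n,o[0])
    cv2.imwrite(f"pics/pad_{n}.png",im[:,:,::-1]);im=im.astype(int)
    m=((im[...,2]>60)&(im[...,2]>1.8*im[...,0])&(im[...,2]>1.5*im[...,1])).astype(np.uint8)
    k,l,st,_=cv2.connectedComponentsWithStats(m);i=1+st[1:,4].argmax();v,u=np.nonzero(l==i)
    P=np.array([ray(c,(a,b),42)[:2]-pp[:2] for a,b in zip(u,v)]);P=np.c_[c_*P[:,0]+s_*P[:,1],-s_*P[:,0]+c_*P[:,1]]
    def edge(a,b,lo,hi,f,step=4):
        x,y=[],[]
        for q in np.arange(lo,hi,step):
            k=abs(P[:,a]-q)<step/2
            if k.sum()>3:x.append(q);y.append(f(P[k,b]))
        g=np.polyfit(x,y,1);r=np.array(y)-np.polyval(g,x);k=abs(r)<1.5;g=np.polyfit(np.array(x)[k],np.array(y)[k],1);return np.degrees(np.arctan(g[0])).round(2),np.polyval(g,np.mean(x)).round(1),len(x)
    print(n,st[i],"front",edge(1,0,-90,-35,np.min),"spine edge",edge(1,0,-90,-35,np.max),"-y end",edge(0,1,-48,30,np.min))
E
python3 pad.py
```

```text
t 18.87 press xyz [  -0.6 -120.4  196. ] rot [-179.8   -0.    85.6] F [ 0.3 -0.1 -0. ] w -0.01
wrist [ 265    0   91  162 6990] front (np.float64(-0.04), np.float64(-54.9), 14) spine edge (np.float64(0.13), np.float64(38.6), 14) -y end (np.float64(0.16), np.float64(-99.7), 20)
side [263 216  49  32 720] front (np.float64(-1.3), np.float64(-52.7), 14) spine edge (np.float64(-0.29), np.float64(37.5), 14) -y end (np.float64(0.72), np.float64(-100.0), 20)
```

The pad is square and flush: front edge at -54.9, end at -99.7, angle 0.1°. Next I go to the crank knob.

```bash

python3 inch.py '0 0 -4 0 0 0
7.6 2.74 0 0 0 0
7.6 2.74 0 0 0 0
7.6 2.74 0 0 0 0
7.4 2.72 0 0 0 0
0 0 0 0 0 0
0 0 0 0 0 0
0 0 0 0 0 0' 0.45 20
python3 pf.py;python3 pf.py
python3 - <<'E'
from h import *
from fit import S,D
s,d=cam("scene"),cam("side")
# refine knob: black blobs near predicted position
P=[582.8,103.4,176.2]
for n,c in(("scene",s),("side",d)):
    im=ctrl.snapshot(n).astype(int);u,v=proj(c,P)[0].astype(int);g=im[v-20:v+20,u-16:u+16].max(2)
    print(n,u,v);print("\n".join("".join("#" if x<45 else "+" if x<75 else "." for x in r) for r in g[::2]))
E
```

```text
t: 19.63
tcp_pos: [582.9, 103.4, 216.3]
tcp_rot: [-179.8, 0.1, 85.6]
wrist_force: [-0.7, -0.8, 0.1]
gripper_width: 0.447
grasp_force: 0.0
t 19.63 press xyz [ 54.1  30.6 216.3] rot [-1.798e+02  1.000e-01  8.560e+01] F [-0.6 -0.9  0.1] w 0.45
t 19.63 press xyz [ 54.1  30.6 216.3] rot [-1.798e+02  1.000e-01  8.560e+01] F [-0.6 -0.9  0.1] w 0.45
press [526.65356505  77.02991345] -4.422691135945686 (np.float64(-233.30505534369777), [[0.1, 0.5], [-1.5, -1.9], [1.2, -1.8], [-1.0, -1.6], [1.0, -1.4], [-1.3, -1.5], [0.2, -1.0], [0.5, -0.7], [-1.7, 1.5], [0.3, -0.2], [-0.4, -0.3], [0.4, 0.7]])
pad [502.74927529 -14.02005269] -2.028436304625716 [[0.9, -0.3], [-0.6, -0.2], [0.2, 0.2], [0.8, -0.1], [-0.0, 1.1], [0.3, -0.9], [-0.4, -0.3], [-0.2, 0.2]]
pad in press -16.811892672007602 -92.62219856704365 2.3942548313199703
a [0.70473571] [ 0.21414904 -0.28324466  0.02457386 -0.83072057] [[582.81289913 103.44933781 176.20540526]]
flag [1.81916664] [-0.63166118  0.45245649 -0.51783784 -0.67533174] [[634.52574953 175.50469898 180.01086244]]
scene 320 194
................................
...............
[... 584 characters left out ...]
+++++++++++++++++++++++++++
side 302 175
..++.............+..+....++.....
+....+.......................+..
+.+................+......+.....
................................
+...++....................+..+.+
.++........................+....
.+++.........+++++++............
+++.+.+.....########+.....+.....
+++...+.....#########+...+......
+++..+++....#########+...+++....
+++.+.+.....##########.....+++..
+++..+++....#########.+.........
++++.+++....#########++++.......
++++..++..+++#########++.++.....
++++++++++...++++++..++++....+..
####+................+#+##+..++.
#####....++++++....+++++###+.++.
#####.................++++###+++
####....................+.++##++
##.......................++#+#++
```

Both views put the knob within 1 px of the prediction. Now I descend around it and grip.

```bash

python3 inch.py '0 0 5 0 0 0
0 0 4 0 0 0
0 0 3 0 0 0
0 0 2 0 0 0
0 0 1 0 0 0
0 0 0.6 0 0 0
0 0 0 0 0 0
0 0 0 0 0 0' 0.45 20 | grep force; python3 pf.py
python3 inch.py '0 0 0 0 0 0
0 0 0 0 0 0
0 0 0 0 0 0
0 0 0 0 0 0' 0.0 20; python3 pf.py
```

```text
wrist_force: [0.3, -0.3, 0.4]
grasp_force: 0.0
t 20.4 press xyz [ 55.5  30.5 141. ] rot [179.9  -0.   85.6] F [ 0.3 -0.3  0.4] w 0.45
t: 20.73
tcp_pos: [583.2, 103.4, 141.4]
tcp_rot: [-180.0, 0.0, 85.6]
wrist_force: [-5.3, -1.9, 6.9]
gripper_width: 0.268
grasp_force: 21.6
t 20.73 press xyz [ 54.4  30.7 141.4] rot [-180.     0.    85.6] F [-5.1 -2.3  6.9] w 0.27
```

```bash
python3 - <<'E'
import numpy as np
a=.705+np.arange(25)*.2;p=np.c_[20+55*np.sin(.9-a),55*np.cos(.9-a)];d=np.diff(p.round(1),axis=0)
for r in d.round(1).tolist():print(r)
E
```

```text
[-11.0, 1.0]
[-10.9, -1.2]
[-10.5, -3.2]
[-9.6, -5.4]
[-8.3, -7.1]
[-6.8, -8.6]
[-5.0, -9.8]
[-2.8, -10.6]
[-0.8, -11.0]
[1.5, -10.9]
[3.6, -10.3]
[5.6, -9.5]
[7.4, -8.1]
[8.8, -6.6]
[9.9, -4.6]
[10.7, -2.6]
[11.0, -0.4]
[10.8, 1.8]
[10.3, 3.9]
[9.3, 5.9]
[7.9, 7.6]
[6.3, 9.0]
[4.3, 10.1]
[2.3, 10.7]
```

```bash

python3 inch.py '-2.2 0.2 0.1 0 0 0
-2.18 -0.24 0.1 0 0 0
-2.1 -0.64 0.1 0 0 0
-1.92 -1.08 0.1 0 0 0'|grep grip; python3 pf.py
python3 inch.py '-1.66 -1.42 0.1 0 0 0
-1.36 -1.72 0.1 0 0 0
-1 -1.96 0.1 0 0 0
-0.56 -2.12 0.1 0 0 0
0 0 0 0 0 0'|grep grip; python3 pf.py; python3 pf.py
```

```text
gripper_width: 0.268
t 21.07 press xyz [ 47.   -9.7 139.5] rot [179.8  -0.2  85.7] F [-1.9  4.7  6.4] w 0.27
gripper_width: 0.267
t 21.48 press xyz [ 10.3 -34.6 137.4] rot [179.8   0.   85.6] F [-2.1 -0.9  5.5] w 0.27
t 21.48 press xyz [ 10.3 -34.6 137.4] rot [179.8   0.   85.6] F [-2.1 -0.9  5.5] w 0.27
```

```bash

python3 inch.py '-0.16 -2.2 0.1 0 0 0
0.3 -2.18 0.1 0 0 0
0.72 -2.06 0.1 0 0 0
1.12 -1.9 0.1 0 0 0
1.48 -1.62 0.1 0 0 0
1.76 -1.32 0.1 0 0 0
1.98 -0.92 0.1 0 0 0
2.14 -0.52 0.1 0 0 0'|grep grip; python3 pf.py
python3 inch.py '2.2 -0.08 0.1 0 0 0
2.16 0.36 0.1 0 0 0
2.06 0.78 0.1 0 0 0
1.86 1.18 0.1 0 0 0'|grep grip; python3 pf.py
```

```text
gripper_width: 0.271
t 22.15 press xyz [-54.1  11.8 133.3] rot [1.80e+02 1.00e-01 8.56e+01] F [-3.2 -3.   7.5] w 0.27
gripper_width: 0.265
t 22.48 press xyz [-42.3  54.5 131.2] rot [179.9   0.   85.6] F [-1.4 -2.3  6.1] w 0.27
```

```bash

python3 inch.py '1.58 1.52 0.1 0 0 0
1.26 1.8 0.1 0 0 0
0.86 2.02 0.1 0 0 0
0.46 2.14 0.1 0 0 0
0 0 0 0 0 0
0 0 0 0 0 0'|grep grip; python3 pf.py
for i in 1 2 3; do python3 inch.py '0 0 0 0 0 0' >/dev/null; python3 pf.py;done
```

```text
gripper_width: 0.269
t 22.98 press xyz [ -2.5  74.6 129.1] rot [179.7   0.   85.6] F [ 2.9 -2.2  5. ] w 0.27
t 23.07 press xyz [ -2.9  74.6 129.1] rot [179.8   0.   85.6] F [ 1.6 -1.5  4.6] w 0.27
t 23.15 press xyz [ -3.2  74.6 129.1] rot [179.8   0.   85.6] F [ 2.  -0.9  5.3] w 0.27
t 23.23 press xyz [ -3.3  74.6 129.2] rot [179.8   0.   85.6] F [ 1.8 -2.1  5.5] w 0.27
```

```bash

python3 inch.py '0 0 0 0 0 0
0 0 0 0 0 0
0 0 0 0 0 0' 0.6; python3 inch.py '0 0 -3 0 0 0
0 0 -7 0 0 0
0 0 -8 0 0 0
-4 -6 -2 0 0 0
-4 -7 0 0 0 0
-4 -7 0 0 0 0
0 0 0 0 0 0
0 0 0 0 0 0' >/dev/null; python3 pf.py
python3 pad.py; python3 flag.py | grep -E "^(0|0.06|0.1|0.15) |scene|side"
python3 - <<'E'
from h import *;import pickle
pp=pickle.load(open("press.pkl","rb"))
for n in("scene","side"):
    c=cam(n);im=ctrl.snapshot(n).astype(int);dark=(im.max(2)<50)
    for a in(5.2,5.35,5.5,5.65,5.8):
        d=[];k=world(pp,(55*np.cos(.9-a),20+55*np.sin(.9-a),178-16*a/2/np.pi))[0]
        q=[k+[12*np.cos(t),12*np.sin(t),h] for t in np.linspace(0,6.3,20) for h in(-20,20)]
        z=np.zeros(dark.shape,np.uint8);cv2.fillConvexPoly(z,cv2.convexHull(proj(c,q).round().astype(np.int32)),1)
        print(n,a,proj(c,k)[0].round(1),"dark frac",round(dark[z>0].mean(),3))
E
```

```text
t: 23.48
tcp_pos: [526.5, 152.2, 126.8]
tcp_rot: [-179.9, -0.0, 85.6]
wrist_force: [0.3, -0.6, -0.8]
gripper_width: 0.599
grasp_force: 0.0
t 24.15 press xyz [-107.    14.3  227.2] rot [-179.9   -0.    85.6] F [ 1.1  0.2 -0.4] w 0.6
wrist [ 356  108   84  145 5755] front (np.float64(0.0), np.float64(-55.0), 14) spine edge (np.float64(0.5), np.float64(38.8), 14) -y end (np.float64(-5.48), np.float64(-96.9), 20)
side [263 214  49  34 680] front (np.float64(1.79), np.float64(-53.7), 14) spine edge (np.float64(-0.29), np.float64(37.5), 14) -y end (np.float64(0.41), np.float64(-100.3), 20)
scene 502 u 291 346 v 249 280
0 IoU 0.642 red outside 12 [290. 250.] [348. 283.]
0.03 IoU 0.638 red outside 12 [290. 250.] [348. 282.]
0.06 IoU 0.643 red outside 17 [290. 250.] [348. 280.]
0.1 IoU 0.562 red outside 59 [290. 250.] [348. 278.]
0.15 IoU 0.455 red outside 126 [290. 250.] [347. 275.]
0.25 IoU 0.256 red outside 271 [289. 250.] [347. 269.]
0.4 IoU 0.146 red outside 364 [289. 250.] [345. 261.]
side 76 u 258 276 v 207 213
0 IoU 0.201 red outside 0 [256. 203.] [303. 215.]
0.03 IoU 0.201 red outside 0 [256. 203.] [303. 214.]
0.06 IoU 0.2 red outside 0 [256. 203.] [303. 213.]
0.1 IoU 0.181 red outside 7 [256. 203.] [303. 211.]
0.15 IoU 0.09 red outside 40 [256. 202.] [303. 209.]
0.25 IoU 0.002 red outside 75 [257. 198.] [304. 209.]
0.4 IoU 0.0 red outside 76 [258. 192.] [304. 209.]
scene 5.2 [338.4 218. ] dark frac 0.168
scene 5.35 [334.5 217.5] dark frac 0.443
scene 5.5 [330.8 216.6] dark frac 0.7
scene 5.65 [327.5 215.5] dark frac 0.686
scene 5.8 [324.6 214.2] dark frac 0.531
side 5.2 [271.9 177.7] dark frac 0.333
side 5.35 [274.6 177.2] dark frac 0.535
side 5.5 [277.4 176.9] dark frac 0.769
side 5.65 [280.3 176.6] dark frac 0.638
side 5.8 [283.3 176.5] dark frac 0.362
```

```bash
python3 -c "
from workcell import ctrl
print(ctrl.sign_off())"
```

```text
the job is handed in; nothing more can be done
None
```

The job is handed in: the flag is fully down, the pad lies square and flush against both fence and stop, the handle is wound to about 5.55 rad (target 5.50) and released, and the arm never went near the stapler, tape dispenser or can, though I took no final picture of them.

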